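# Shim the rocking marking-out gauge

### The job

The marking-out gauge rocks on its short foot. With the fingertips, push the wooden wedge along the bench, thin end first, under that short foot until the gauge stands level and no longer rocks, then take the hand away and leave the wedge there. Only push the wedge: do not lift it, do not touch the gauge or shove it along the bench, and leave everything else where it is.

Things in the scene. Friction and masses are not known exactly. Their poses are not given: they have to be found in the camera images.
- stand: Loose marking-out gauge, about 2.4 kg: grey cast base like a plus sign, 224 mm across, bars 26 mm wide with undersides 36 mm up, on four domed feet 100 mm from its middle; carries an amber tumbler on a turntable and a 242 mm column with a dial. Origin: middle of the plane of the three good feet (bench height when level). z up; y points along the bar to the short foot, x along the cross bar.
- short_foot (a point): Lowest point of the short foot's dome (ball of 18 mm radius), at the end of the bar that faces the wedge, beside the column. This foot is 9 mm short, so the gauge leans about 5 degrees onto it and rocks about the two side feet. Near bench height at the start; 9 mm above the bench when the gauge is level.
- far_foot (a point): Lowest point of the opposite foot, 200 mm across the gauge from the short one. It hangs in the air at the start (about 9 mm) and is on the bench (height 0) when the gauge is level.
- wedge: Loose plain wooden wedge shim, about 90 g, lying flat: 50 mm wide (its x), 140 mm long (its y), rising evenly from 2 mm at the thin end (-y) to 22 mm at the square thick end (+y). Origin: centre of its underside, 70 mm from either end; it balances about 22 mm from there towards the thick end. It starts a few cm from the short foot, thin end roughly towards it, off to one side and turned a little.
- wedge_back (a point): Middle of the thick end face (50 mm wide, 22 mm high), 11 mm up: the face to push. The gauge is level when this face is about 92 mm from the foot's middle, along the wedge; 3 mm short of that or 6 mm past it still serves. On the way the push takes about 3 to 12 N; past level it grows and the gauge slides or rocks again.
- wedge_tip (a point): The middle of the wedge's thin end, 1 mm above the underside, 70 mm from the wedge's origin.
- tumbler: A loose amber glass tumbler, 72 mm wide, 85 mm tall, open at the top; origin under its middle. Not part of the job.
- beaker: A loose clear glass tumbler, 68 mm wide, 95 mm tall; origin under its middle. Not part of the job.
- pot: A loose white screw-top pot of polishing paste, 60 mm wide, 70 mm tall; origin under its middle. Not part of the job.
- stone: A loose red-brown dressing stone, 45 x 110 x 24 mm lying flat, long along its y axis; origin under its middle. Not part of the job.
- brush: A loose brush 190 mm long lying along its own x axis. Not part of the job.
- spanner: A loose open-ended spanner 150 mm long lying along its own x axis. Not part of the job.
- packer: A loose flat wooden packing strip, 30 x 75 x 12 mm, no taper; origin under its middle. Not the wedge and not part of the job.
There are look-alikes about, which are no part of the job. What is shaped like the wedge but pink or turquoise is not meant.

How it is judged:
By the outcome, as a careful person would: the job done as asked, in the order asked, and still so for the second after the job is handed in, with the robot touching nothing.
It also fails if it takes over 64 s, if anything falls off the work surface, if the arm or the gripper's body presses on something with over 40 N, if the wrist force passes 120 N, or if a joint passes its speed limit or range.

### The arm

A 6-joint arm with a two-finger parallel gripper is mounted at the origin on the work surface. World frame = base frame: x ahead of the robot, y to its left, z up, the work surface at z = 0. Lengths are in mm, angles in rad, forces in N, time in s.
With the tool pointing down it reaches from about 275 to 1000 mm from the base axis. Payload 8.4 kg.
Tool frame: the origin (TCP) lies on the centre line of the jaws, within the pads' length; the fingertips stand 22 mm ahead of it and the grasp point (between the pads) lies 3 mm ahead of it; z points along the fingers, y is the direction in which the jaws open and shut (so a half turn about z gives the same grasp; the last joint's range is limited). The gripper opens to 85 mm and grips with 20 to 120 N. Pads are 22 mm wide; open, the fingers measure 114 mm over their backs; the gripper's body (76 mm by 85 mm) begins 54 mm behind the grasp point. The pads swing forward as they close: fully open they stand 13 mm farther back than shut.
Start: joints at [1.17, 0.353, 1.633, -0, 1.155, -0.002], TCP at [242.694, 575.958, 253.281] pointing down, gripper open.
Joint ranges: [-2.63, 2.63], [-0.92, 2.1], [0.06, 2.66], [-1.3, 4.44], [0, 2.69], [-3.02, 3.02]. Speed limits (rad/s): [2.22, 2.22, 2.79, 3.14, 3.14, 3.14].

### API

Orientations are given as [roll, pitch, yaw] about the fixed x, y, z axes, in that order (R = Rz(yaw) Ry(pitch) Rx(roll)).
In Python, from rig import r gives the robot as it stands.
- The arm moves only by the tool carry_out, never from a script. Its argument "rows" is text: rows parted by semicolons, each of 5 numbers parted by spaces: the opening, from 0 (shut) to 1 (fully open), then the shift along the tool's x, y, z in units of 30 mm (1.0 is 30 mm), then the turn about the tool's z in units of 8 degrees (1.0 is 8 degrees). A call has 1 to 12 rows; each row shifts and turns the commanded pose from where the row before left it, along the tool's axes as they then stand; what a row does not reach is not made up. A row lasts 1/8 s, in which the tool goes at most 62.5 mm and 10.7 degrees, less where a joint would pass 70% of its speed; a pose out of reach is approached as far as the arm can. A call is refused whole if a number of a shift passes 1 or a number of a turn 1, either way. A call with a gripper value outside its range is refused whole. The fingers move at their own pace and stop on an object; "newtons" is the grip in N (left out, the last holds). Time passes only in rows, so rows that do not move let the fingers close. It gives the time, the measured TCP pose, the force and the opening at its end, in the units of the state.
- r.sense(): the state, without advancing time (a new reading comes with each control period).
- r.grab_frame(name): name is "side" or "top"; returns the picture (420x560x3 uint8, blue, green, red); there is no depth.
- r.get_calibration(name): a dict with "intrinsics" (3x3 intrinsics, pixels), "k1" (the pictures are not rectified: a ray, as slopes to the right and down, at radius r is drawn at 1 + k1 r^2 times it, then the intrinsics apply), "position" and "rotation" of the camera in the world. Camera axes: x right, y up, looking along -z (the intrinsics and any distortion apply to the point x, -y, -z); pixel columns grow to the right and rows downward; lengths in mm; the calibration is good to about 2 mm. A picture is of the moment at which its call begins. get_calibration takes no time and is no camera call.
- r.sign_off(): hands the job in, once; it reports no verdict.
The state is a dict: "clock": time; "qpos": joint angles; "qvel": joint speeds; "joint_efforts": joint torques, N m; "eef_pos": TCP position; "tcp_rot": TCP orientation; "contact_force": force on the tool from outside, world axes, zero at the start; "wrist_torque": the same for the moment, N m; "opening": opening from 0.0 (shut) to 1.0 (fully open).
Only numpy, scipy, OpenCV 4.12 (cv2) and the standard library are available. Lean on these libraries where they do the work, as an engineer would, in place of code of your own. Each camera call takes 0.05 s, during which the arm holds its last target.

## Working session

There is one attempt and no reset: what is moved stays moved. The work goes in short steps, Python scripts to look and compute and a tool call to move; the robot and the scene stay as the last step left them, time stands still between calls to the robot, and variables do not carry over. Pictures are saved under pics/ and viewed, and the job is handed in when it is done.

Besides the shell and the picture viewer there is one more tool, called after "Request:" as a command line: name --argument value ..., lists and objects as JSON in quotes. carry_out: Moves the arm, as the interface text tells. Its arguments: {"type":"object","properties":{"rows":{"type":"string"},"newtons":{"type":"number"}},"required":["rows"]}

```bash
mkdir -p pics; ls; python3 - <<'E'
from rig import r
import cv2
for n in("side","top"):
    f=r.grab_frame(n); cv2.imwrite(f"pics/{n}0.png",f)
    c=r.get_calibration(n); print(n,c)
print(r.sense())
E
```

```text
pics
side {'intrinsics': array([[386.88612358,   0.        , 286.50394577],
       [  0.        , 386.88612358, 209.17195926],
       [  0.        ,   0.        ,   1.        ]]), 'k1': -0.05640040166613828, 'position': array([ 335.97215473, -743.87533195,  858.75663808]), 'rotation': array([ 0.80244164,  0.01588662, -0.22785676])}
top {'intrinsics': array([[503.07638561,   0.        , 276.42352385],
       [  0.        , 503.07638561, 213.64913007],
       [  0.        ,   0.        ,   1.        ]]), 'k1': -0.08191713522953784, 'position': array([ 379.80616648,   72.05847018, 1251.10005045]), 'rotation': array([ 0.09901982, -0.00382839, -1.56821096])}
{'clock': 0.1, 'qpos': array([ 1.16959403e+00,  3.53577880e-01,  1.63402282e+00, -8.55198937e-06,
        1.15522975e+00, -2.38106091e-03]), 'qvel': array([ 0.00133506, -0.00092138, -0.00366712,  0.00015902, -0.00189187,
        0.00142431]), 'joint_efforts': array([-2.97031129e-04, -6.06361699e+01, -3.42819715e+01,  1.36395983e-05,
        3.90058718e-03, -1.49438699e-05]), 'eef_pos': array([242.54747839, 575.59575058, 252.65318866]), 'tcp_rot': array([-3.14035484e+00,  4.87253946e-06,  2.74277487e+00]), 'contact_force': array([ 0.48127524, -0.44043996, -0.08983583]), 'wrist_torque': array([ 0.03565671,  0.03895019, -0.00422622]), 'opening': 0.9995338825436069}
```

View pics/side0.png

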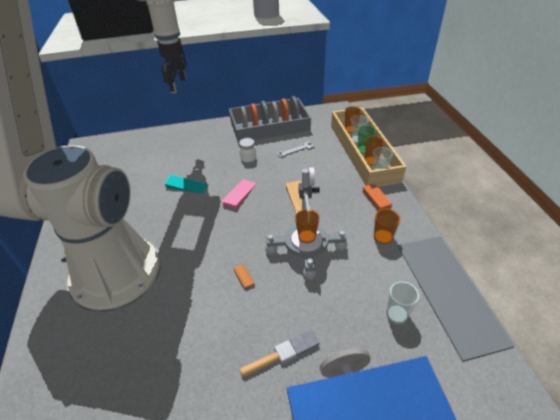

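View pics/top0.png

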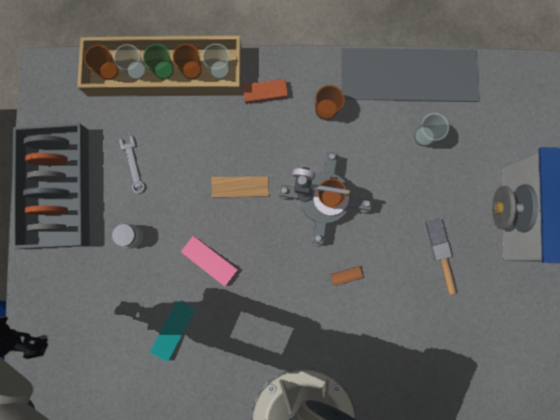

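```bash
cat > h.py <<'E'
import numpy as np, cv2
from scipy.spatial.transform import Rotation as R
from rig import r
C={n:r.get_calibration(n) for n in("side","top")}
def ray(n,uv):
    c=C[n]; K=c['intrinsics']
    p=cv2.undistortPoints(np.array([[uv]],float),K,np.array([c['k1'],0,0,0.]))  # placeholder same model
    x,y=p[0,0]
    d=R.from_euler('xyz',c['rotation']).apply([x,-y,-1]); return np.array(c['position']),d/np.linalg.norm(d)
def onz(n,uv,z):
    o,d=ray(n,uv); return o+d*(z-o[2])/d[2]
def tri(a,b):
    (o1,d1),(o2,d2)=ray("side",a),ray("top",b)
    A=np.stack([d1,-d2],1); t=np.linalg.lstsq(A,o2-o1,rcond=None)[0]
    p,q=o1+d1*t[0],o2+d2*t[1]; return (p+q)/2,np.linalg.norm(p-q)
def px(n,P):
    c=C[n];p=R.from_euler('xyz',c['rotation']).inv().apply(np.array(P,float)-c['position'])
    s=np.array([p[0]/-p[2],-p[1]/-p[2]]);s*=1+c['k1']*(s@s);K=c['intrinsics'];return K[:2,:2]@s+K[:2,2]
def crop(f,x0,y0,x1,y1,k,name):
    cv2.imwrite(name,cv2.resize(f[y0:y1,x0:x1],None,fx=k,fy=k,interpolation=cv2.INTER_CUBIC))
E
python3 - <<'E'
from h import *
t=cv2.imread('pics/top0.png');s=cv2.imread('pics/side0.png')
crop(t,200,130,390,260,4,'pics/ct0.png');crop(s,220,150,360,290,4,'pics/cs0.png')
print(px('top',[242.5,575.6,252]),px('side',[242.5,575.6,252]))
hsv=cv2.cvtColor(t,cv2.COLOR_BGR2HSV)
m=cv2.inRange(hsv,(8,90,90),(22,255,255));m[:,:200]=0;m[:,280:]=0;m[:150]=0;m[230:]=0
cs,_=cv2.findContours(m,cv2.RETR_EXTERNAL,cv2.CHAIN_APPROX_NONE)
c=max(cs,key=cv2.contourArea);print(cv2.contourArea(c),cv2.minAreaRect(c));b=cv2.boxPoints(cv2.minAreaRect(c));print(b)
for z in(2,22):
    for q in b: print(z,q,onz('top',q,z).round(1))
E
```

```text
[ 22.4521752  330.65901098] [177.71243728  83.6089389 ]
1029.5 ((240.0, 187.0), (20.0, 56.0), 90.0)
[[212. 177.]
 [268. 177.]
 [268. 197.]
 [212. 197.]]
2 [212. 177.] [596.1 230.    2. ]
2 [268. 177.] [596.4  89.    2. ]
2 [268. 197.] [545.7  88.8   2. ]
2 [212. 197.] [545.4 229.1   2. ]
22 [212. 177.] [592.7 227.4  22. ]
22 [268. 177.] [593.   88.7  22. ]
22 [268. 197.] [543.1  88.5  22. ]
22 [212. 197.] [542.7 226.6  22. ]
```

View pics/ct0.png

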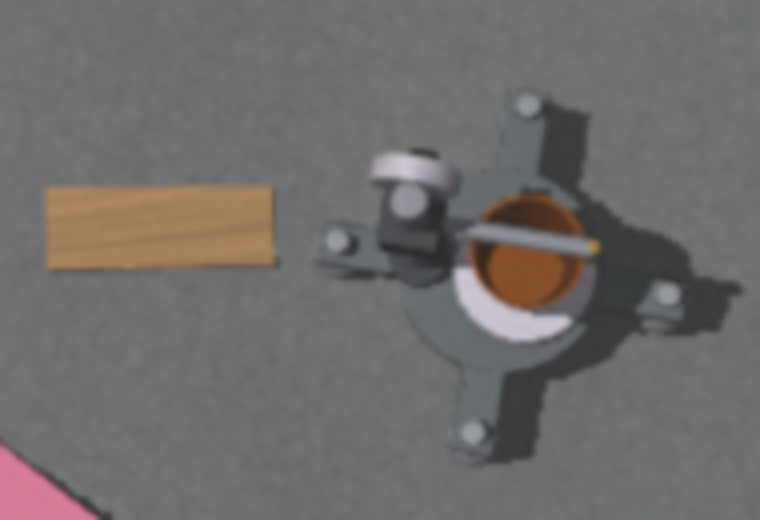

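View pics/cs0.png

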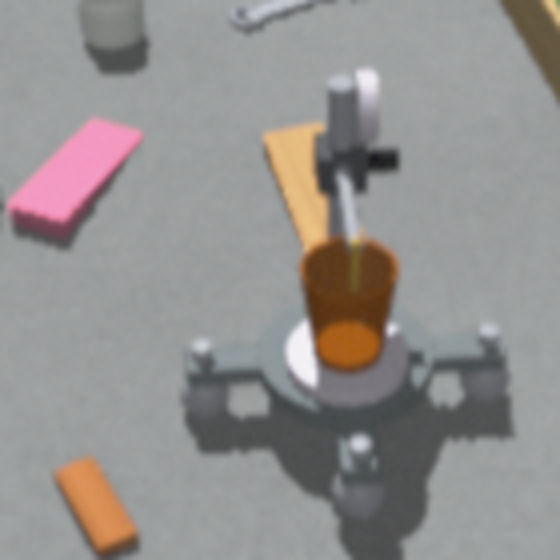

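```bash
python3 - <<'E'
from h import *
L=tri((270.7,237.5),(318.3,238.3));Rr=tri((342,233.2),(332,156.2));F=tri((310,261.2),(366.7,203.5))
for n,q in zip("LRF",(L,Rr,F)):print(n,q[0].round(1),q[1].round(1))
print((L[0]+Rr[0])/2, np.linalg.norm(L[0]-Rr[0]))
for z in (45,50,55): print(z,onz('top',(284.3,190.3),z))
t=cv2.imread('pics/top0.png');s=cv2.imread('pics/side0.png')
for im,n,(x0,x1,y0,y1) in((t,'top',(200,280,150,230)),(s,'side',(270,330,170,250))):
    hsv=cv2.cvtColor(im,cv2.COLOR_BGR2HSV)
    m=cv2.inRange(hsv,(8,80,70),(24,255,255));M=0*m;M[y0:y1,x0:x1]=m[y0:y1,x0:x1]
    cs,_=cv2.findContours(M,cv2.RETR_EXTERNAL,cv2.CHAIN_APPROX_NONE)
    c=max(cs,key=cv2.contourArea)
    print(n,cv2.approxPolyDP(c,2.5,True)[:,0].tolist())
    if n=='top':
        # edge lines by column
        for x in range(212,270,6): 
            ys=np.where(M[:,x])[0];print(x,ys.min(),ys.max(),end='; ')
        g=t.astype(int)
        for y in range(176,199,3):
            xs=np.where(M[y])[0];print(y,xs.min(),xs.max(),end='; ')
E
python3 - <<'E'
import sys;sys.path.insert(0,'.')
from h import *
t=cv2.imread('pics/top0.png');crop(t,205,168,280,205,10,'pics/cw.png')
E
```

```text
L [441.4 -32.   56.7] 3.0
R [638.6 -66.1  58.9] 1.0
F [ 523.  -146.8   67.9] 1.6
[539.9806841  -49.09153196  57.76664946] 200.1314940715497
45 [556.50238362  48.82826886  45.        ]
50 [555.76987301  48.92457182  50.        ]
55 [555.0373624   49.02087478  55.        ]
top [[212, 177], [213, 197], [268, 195], [267, 177]]
212 177 196; 218 177 197; 224 177 197; 230 177 196; 236 177 196; 242 177 196; 248 177 196; 254 177 196; 260 177 196; 266 177 195; Traceback (most recent call last):
  File "<stdin>", line 19, in <module>
    return umr_minimum(a, axis, None, out, keepdims, initial, where)
ValueError: zero-size array to reduction operation minimum which has no identity
```

View pics/cw.png

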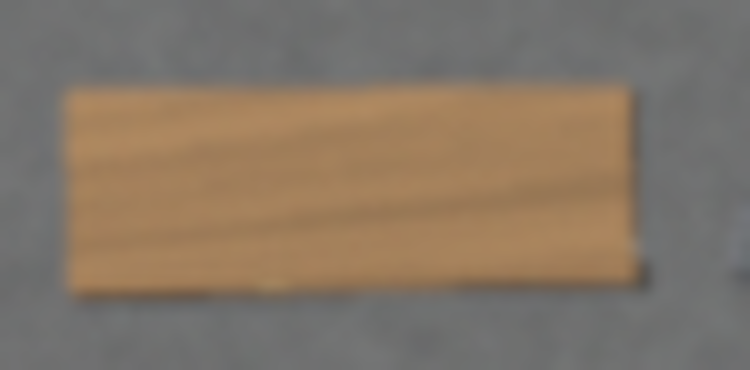

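```bash
python3 - <<'E'
from h import *
s=cv2.imread('pics/side0.png');crop(s,275,170,335,215,12,'pics/cw2.png')
for P in [(594,228,22),(545,228,22),(545,228,0),(545,89,2),(595,89,2)]:print(P,px('side',P),px('top',P))
E
```

```text
(594, 228, 22) [299.88508257 180.33280345] [211.7831451  176.46247418]
(545, 228, 22) [285.72300474 182.62190797] [211.45714739 196.07592303]
(545, 228, 0) [285.8351078  187.59374776] [212.54793943 197.24667243]
(545, 89, 2) [295.78710684 215.27818728] [267.91645246 197.29066301]
(595, 89, 2) [311.16702633 212.57437483] [268.00397195 177.56922114]
```

View pics/cw2.png

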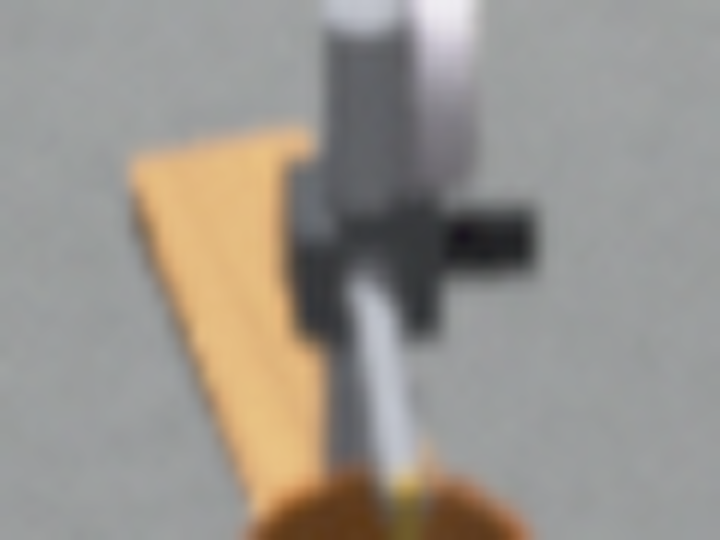

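The wedge meant is the plain wooden one at top pixel (240,187): 140 × 50 mm, with its thin end towards the gauge, shown by the dark side face tapering that way in the side crop. The look-alikes are pink (210,260) and turquoise (172,330), plus the stone (265,91) and the packer (347,275), which have the wrong size and colour.

The short foot is at about (556.7, 46), and the bar points 9.9° off +y. The plan is to nudge the thick end's side towards +x to line the wedge up, then push its back face. First I'll turn the tool.

Request:
carry_out --rows "0 0 0 0.3 0.96;0 0 0 0.3 0.96;0 0 0 0.3 0.96;0 0 0 0.3 0.96;0 0 0 0.3 0.96;0 0 0 0.3 0.96;0 0 0 0.3 0.96;0 0 0 0.3 0.96;0 0 0 0.3 0.96;0 0 0 0.3 0.96;0 0 0 0 0"

```text
clock: 1.48
eef_pos: [242.4, 575.3, 162.3]
tcp_rot: [-3.141, 0.002, 1.403]
contact_force: [0.5, -0.3, -0.0]
opening: 0.001
```

```bash
cat >> h.py <<'E'
def go(x,y,z):
    s=r.sense();A=R.from_euler('xyz',s['tcp_rot']);d=A.inv().apply(np.array([x,y,z])-s['eef_pos'])/30
    print('pos',s['eef_pos'].round(1),'yaw',np.degrees(s['tcp_rot'][2]).round(1),'F',s['contact_force'].round(1),'open',round(s['opening'],3),'t',s['clock']); print('units x y z',d.round(2),'tool y',A.apply([0,1,0]).round(3))
def at(p,along,side,z): pass
E
python3 -c "
from h import *
go(502,214,90)"
```

```text
pos [242.4 575.3 162.3] yaw 80.4 F [ 0.5 -0.3 -0. ] open 0.001 t 1.475
units x y z [-10.43  10.54   2.43] tool y [ 0.986 -0.167 -0.   ]
```

Request:
carry_out --rows "0 -0.87 0.88 0 0;0 -0.87 0.88 0 0;0 -0.87 0.88 0 0;0 -0.87 0.88 0 0;0 -0.87 0.88 0 0;0 -0.87 0.88 0 0;0 -0.87 0.88 0 0;0 -0.87 0.88 0 0;0 -0.87 0.88 0 0;0 -0.87 0.88 0 0;0 -0.87 0.88 0 0;0 -0.87 0.88 0 0"

```text
clock: 2.98
eef_pos: [503.4, 213.1, 163.8]
tcp_rot: [3.141, -0.0, 1.406]
contact_force: [0.5, -0.5, -1.1]
opening: 0.001
```

Request:
carry_out --rows "0 0 0 0.8 0;0 0 0 0.8 0;0 0 0 0.8 0;0 0 0 0.8 0;0 0 0 0 0"

```text
clock: 3.6
eef_pos: [501.5, 213.7, 66.2]
tcp_rot: [-3.139, 0.002, 1.405]
contact_force: [-0.2, 0.6, 1.0]
opening: -0.002
```

```bash
python3 -c "
from h import *
go(502,214,30)
t=r.grab_frame('top');s=r.grab_frame('side')
crop(t,180,130,340,250,4,'pics/ct1.png');crop(s,230,130,370,270,4,'pics/cs1.png')"
```

```text
pos [501.5 213.7  66.2] yaw 80.5 F [-0.2  0.6  1. ] open -0.002 t 3.6
units x y z [0.02 0.02 1.21] tool y [ 0.986 -0.165 -0.003]
```

View pics/ct1.png

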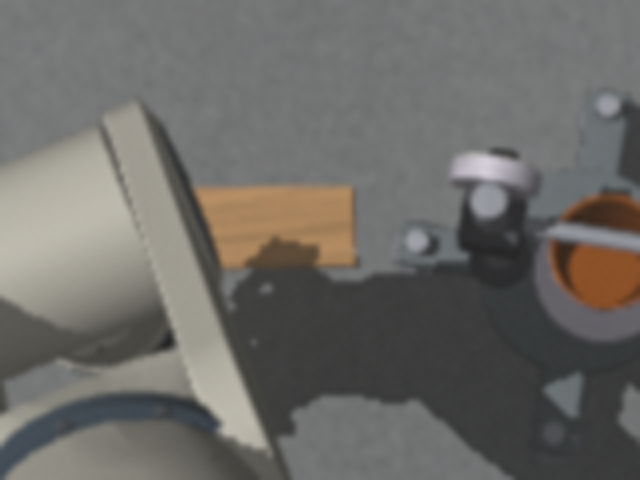

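View pics/cs1.png

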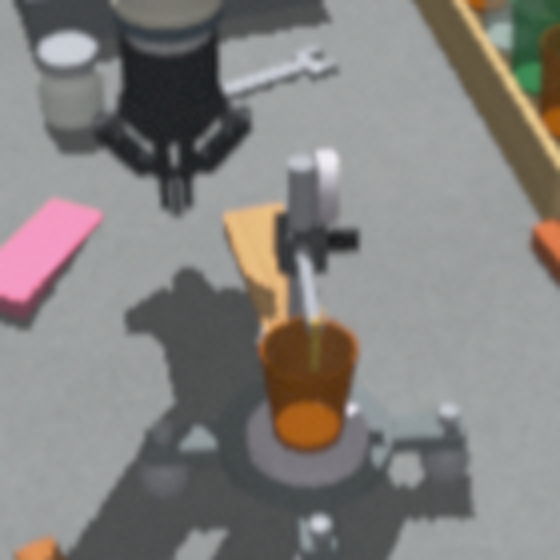

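```bash
python3 -c "
from h import *
for z in (44,57,31): print(z,px('side',(501.5,213.7,z)))"
```

```text
44 [273.62401228 182.30176102]
57 [273.46858509 179.23090555]
31 [273.77734395 185.32962123]
```

Request:
carry_out --rows "0 0 0 0.6 0;0 0 0 0.6 0;0 0 0 0.1 0;0 0 0 0 0"

```text
clock: 4.2
eef_pos: [502.2, 214.0, 27.8]
tcp_rot: [-3.141, 0.001, 1.403]
contact_force: [-0.5, 0.6, 0.3]
opening: -0.003
```

Request:
carry_out --rows "0 0.1 0.4 0 0;0 0.1 0.3 0 0;0 0 0.15 0 0;0 0 0.15 0 0;0 0 0.15 0 0;0 0 0.15 0 0;0 0 0.1 0 0;0 0 0 0 0"

```text
clock: 5.2
eef_pos: [545.1, 212.9, 28.3]
tcp_rot: [3.141, -0.0, 1.402]
contact_force: [0.5, 0.8, -0.3]
opening: -0.001
```

```bash
python3 -c "
from h import *
go(502,214,30)
s=r.grab_frame('side')
crop(s,260,160,340,220,9,'pics/cs2.png')"
```

```text
pos [545.1 212.9  28.3] yaw 80.3 F [ 0.5  0.8 -0.3] open -0.001 t 5.2
units x y z [-0.21 -1.42 -0.06] tool y [ 0.986 -0.168  0.   ]
```

View pics/cs2.png

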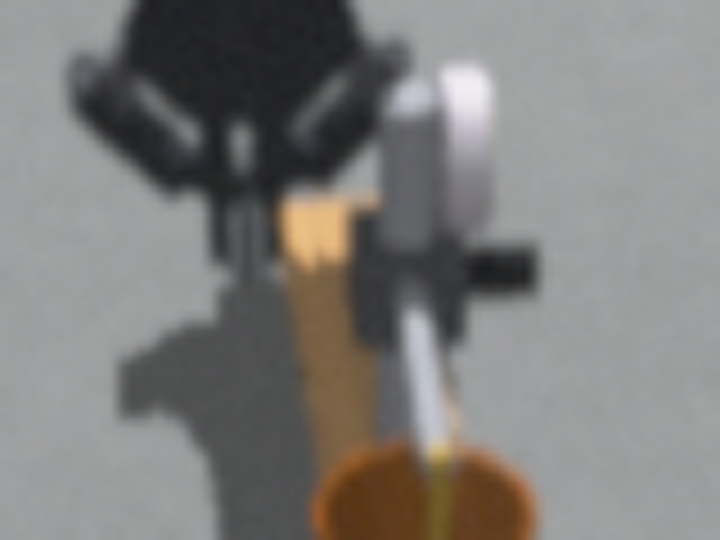

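Request:
carry_out --rows "0 0 -0.4 0 0;0 0 0 -0.9 0;0 0.5 0 -0.9 0;0.15 0.9 0.3 0 0;0.15 0.9 0.8 0 0;0.15 0.8 0.8 0 0;0.15 0.9 0 0 0;0.15 0 0 0 0"

```text
clock: 6.25
eef_pos: [608.7, 325.2, 82.0]
tcp_rot: [-3.141, -0.0, 1.404]
contact_force: [-0.0, -0.4, -0.3]
opening: 0.149
```

```bash
python3 -c "
from h import *
go(590,260,60)
t=r.grab_frame('top');s=r.grab_frame('side')
cv2.imwrite('pics/t3.png',t);cv2.imwrite('pics/s3.png',s)
crop(t,180,150,300,230,6,'pics/ct3.png');crop(s,260,150,340,220,9,'pics/cs3.png')"
```

```text
pos [608.7 325.2  82. ] yaw 80.4 F [-0.  -0.4 -0.3] open 0.149 t 6.25
units x y z [-2.25 -0.25  0.73] tool y [ 0.986 -0.166 -0.   ]
```

View pics/ct3.png

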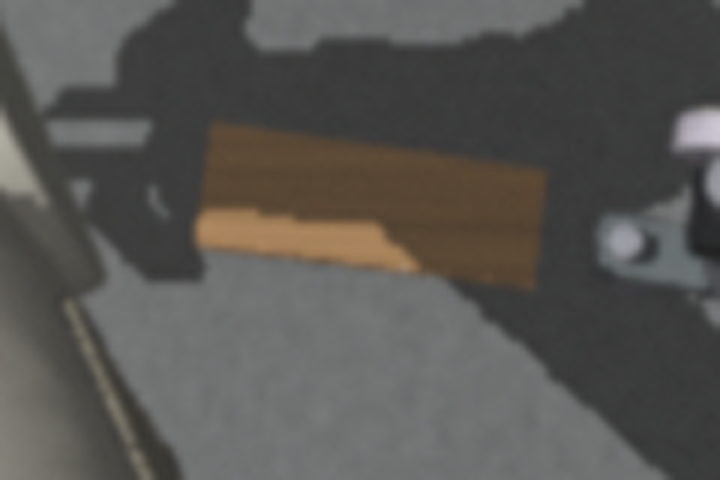

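View pics/cs3.png

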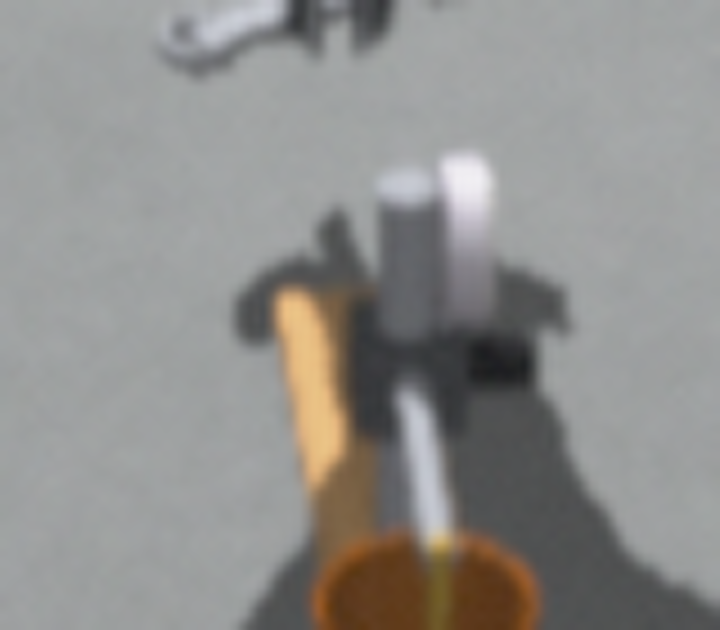

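```bash
cat >> h.py <<'E'
def wedge(c4,x0,y0,k,foot=(556.7,46.3)):
    q=[(x0+(u+.5)/k-.5,y0+(v+.5)/k-.5) for u,v in c4]
    TL,BL,TR,BR=[onz('top',p,z)[:2] for p,z in zip(q,(22,22,2,2))]
    b=(TL+BL)/2;t=(TR+BR)/2;u=(b-t)/np.linalg.norm(b-t)
    print('back',b.round(1),'tip',t.round(1),'len',np.linalg.norm(b-t).round(1),'w',np.linalg.norm(TL-BL).round(1),np.linalg.norm(TR-BR).round(1),'heading deg',np.degrees(np.arctan2(u[0],u[1])).round(1))
    f=np.array(foot)-t; print('foot: along from tip',(f@-u).round(1),'lateral(+x-ish)',(f@np.array([u[1],-u[0]])).round(1))
E
python3 -c "
from h import *
wedge([(210,122),(197,246),(547,170),(536,289)],180,150,6)
# side check
for P in [(564.0,221.8,22)]: print(px('side',P))
"
```

```text
back [584.6 223.6] tip [569.   84.3] len 140.2 w 52.0 50.5 heading deg 6.4
foot: along from tip 39.1 lateral(+x-ish) -8.0
[291.668447  182.8866478]
```

```bash
python3 -c "
from h import *
go(592,255,28)"
```

```text
pos [608.2 323.4  81.8] yaw 80.4 F [-0.3 -0.6  0.2] open 0.154 t 6.35
units x y z [-2.33 -0.15  1.8 ] tool y [ 0.986 -0.167 -0.001]
```

Request:
carry_out --rows "0.15 -0.6 -0.15 0.6 0;0.15 -0.6 0 0.6 0;0.15 -0.6 0 0.6 0;0.15 -0.53 0 0 0;0.15 0 0 0 0"

```text
clock: 6.98
eef_pos: [593.0, 254.2, 28.9]
tcp_rot: [-3.141, 0.0, 1.401]
contact_force: [0.2, 0.1, 0.6]
opening: 0.151
```

Request:
carry_out --rows "0.15 -0.3 0 0 0;0.15 -0.2 0 0 0;0.15 -0.12 0 0 0;0.15 -0.12 0 0 0;0.15 -0.12 0 0 0;0.15 -0.12 0 0 0;0.15 -0.12 0 0 0;0.15 -0.12 0 0 0;0.15 -0.12 0 0 0;0.15 -0.12 0 0 0;0.15 0 0 0 0"

```text
clock: 8.35
eef_pos: [585.7, 212.0, 28.2]
tcp_rot: [-3.141, 0.0, 1.402]
contact_force: [0.5, -0.8, -0.2]
opening: 0.151
```

```bash
python3 -c "
from h import *
go(574,148,28)
t=r.grab_frame('top');s=r.grab_frame('side')
cv2.imwrite('pics/t4.png',t);cv2.imwrite('pics/s4.png',s)
crop(t,210,150,310,230,7,'pics/ct4.png');crop(s,260,150,340,220,9,'pics/cs4.png')"
```

```text
pos [585.7 212.   28.2] yaw 80.3 F [ 0.5 -0.8 -0.2] open 0.151 t 8.35
units x y z [-2.17 -0.03  0.01] tool y [ 0.986 -0.168 -0.   ]
```

View pics/ct4.png

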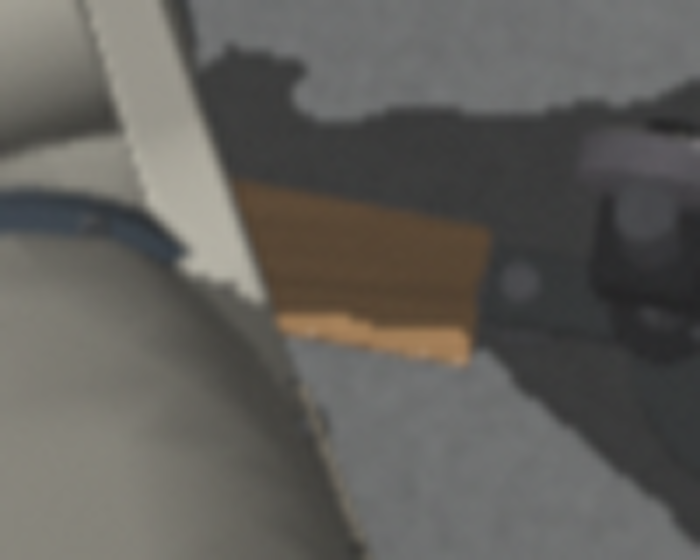

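View pics/cs4.png

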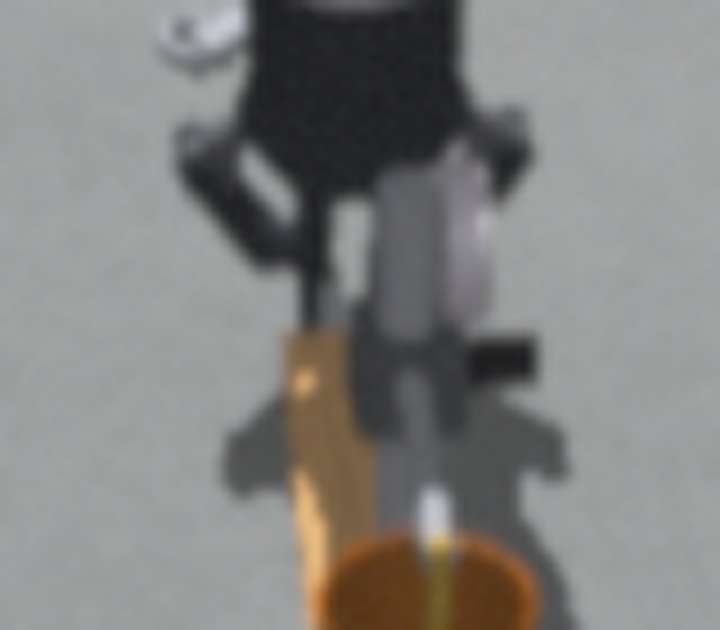

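```bash
python3 -c "
from h import *
q=[onz('top',(210+(u+.5)/7-.5,150+(v+.5)/7-.5),2) for u,v in ((490,235),(467,363))]
t=(q[0]+q[1])[:2]/2;d=q[0]-q[1];print(t,np.linalg.norm(d),np.degrees(np.arctan2(-d[1],d[0])))
p0=np.array([585.7,212.]);u=p0-t;print('tcp->tip',np.linalg.norm(u),np.degrees(np.arctan2(*u)))
D=np.array([.168,.986]);print('foot along',(t-[556.7,46.3])@D,'lat tip',(t-[556.7,46.3])@[.986,-.168])
"
```

```text
[557.77149725  63.95643522] 46.99676331557652 9.961595300329737
tcp->tip 150.654898154633 10.6833258504945
foot along 17.589256667118867 lat tip -1.9097848318981137
```

Request:
carry_out --rows "0.15 -0.12 0 0 0;0.15 -0.12 0 0 0;0.15 -0.12 0 0 0;0.15 -0.12 0 0 0;0.15 -0.12 0 0 0;0.15 -0.12 0 0 0;0.15 -0.12 0 0 0;0.15 -0.12 0 0 0;0.15 -0.1 0 0 0;0.15 -0.1 0 0 0;0.15 0 0 0 0"

```text
clock: 9.82
eef_pos: [580.4, 178.2, 28.5]
tcp_rot: [3.141, -0.001, 1.402]
contact_force: [0.2, 3.9, -0.1]
opening: 0.154
```

```bash
python3 -c "
from h import *
go(573.6,146,28)
t=r.grab_frame('top');s=r.grab_frame('side')
cv2.imwrite('pics/t5.png',t);cv2.imwrite('pics/s5.png',s)
crop(t,230,130,390,250,5,'pics/ct5.png');crop(s,255,190,360,280,7,'pics/cs5.png')
s0=cv2.imread('pics/side0.png');crop(s0,255,190,360,280,7,'pics/cs5_0.png')"
```

```text
pos [580.4 178.2  28.5] yaw 80.3 F [ 0.2  3.9 -0.1] open 0.154 t 9.825
units x y z [-1.1  -0.04  0.01] tool y [ 0.986 -0.168  0.001]
```

View pics/ct5.png

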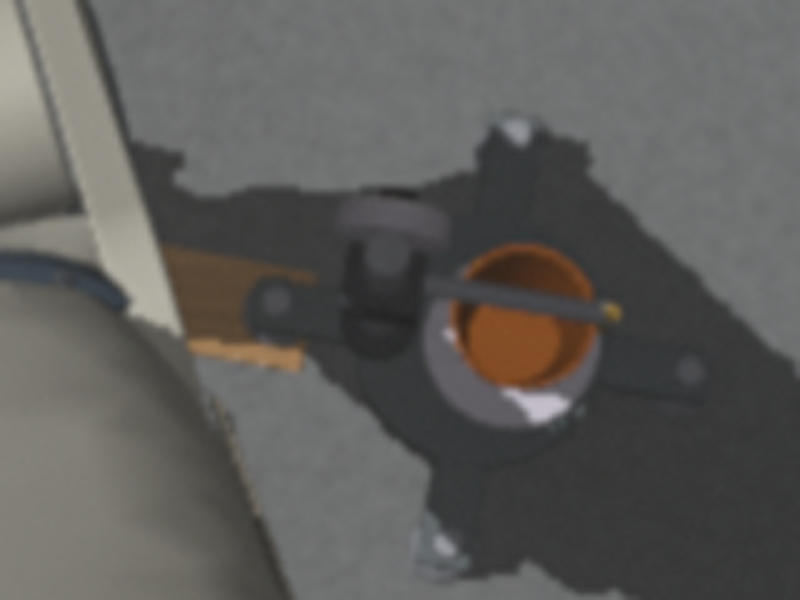

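View pics/cs5.png

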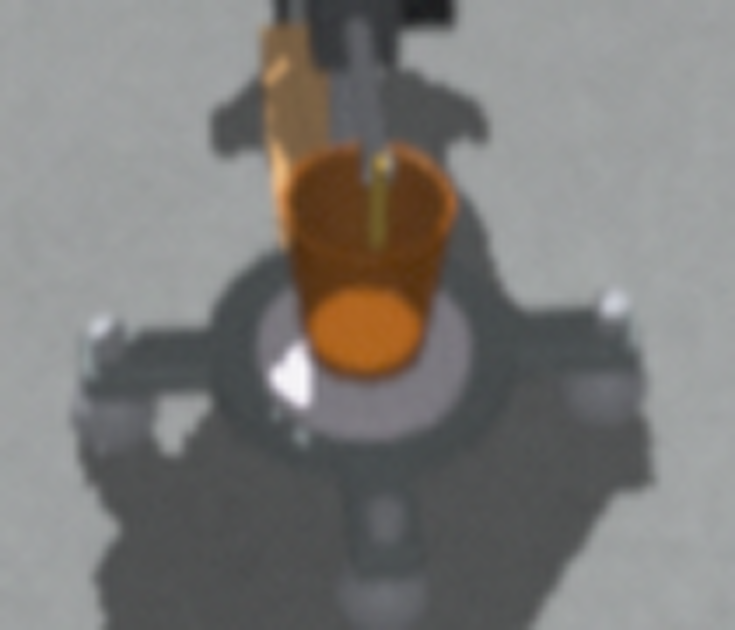

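View pics/cs5_0.png

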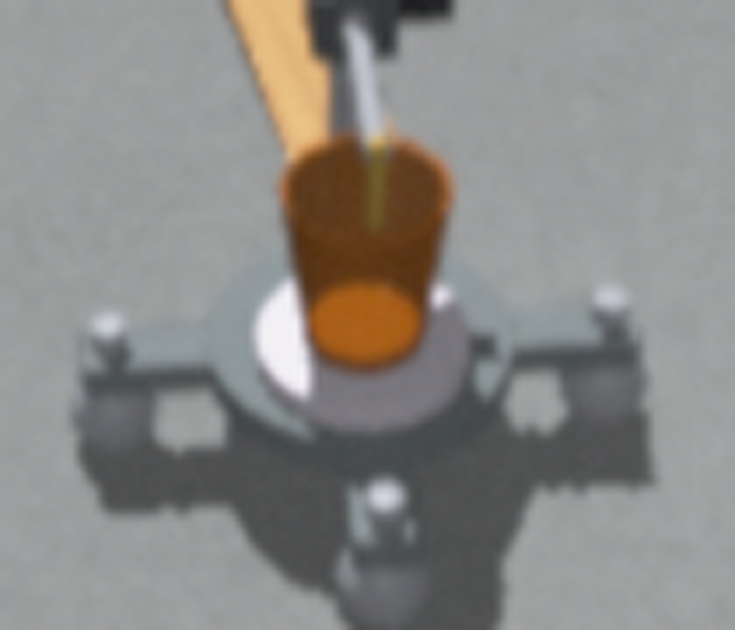

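Request:
carry_out --rows "0.15 -0.1 0 0 0;0.15 -0.1 0 0 0;0.15 -0.1 0 0 0;0.15 -0.1 0 0 0;0.15 -0.1 0 0 0;0.15 -0.1 0 0 0;0.15 -0.1 0 0 0;0.15 -0.1 0 0 0;0.15 0 0 0 0"

```text
clock: 11.05
eef_pos: [575.9, 153.9, 28.3]
tcp_rot: [-3.141, 0.001, 1.402]
contact_force: [0.3, 1.2, 0.0]
opening: 0.147
```

```bash
python3 -c "
from h import *
go(573.6,146,28)
t=r.grab_frame('top');s=r.grab_frame('side')
cv2.imwrite('pics/t6.png',t);cv2.imwrite('pics/s6.png',s)
crop(t,230,130,390,250,5,'pics/ct6.png');crop(s,255,190,360,280,7,'pics/cs6.png')"
```

```text
pos [575.9 153.9  28.3] yaw 80.3 F [0.3 1.2 0. ] open 0.147 t 11.05
units x y z [-0.27 -0.03  0.01] tool y [ 0.986 -0.168 -0.   ]
```

View pics/ct6.png

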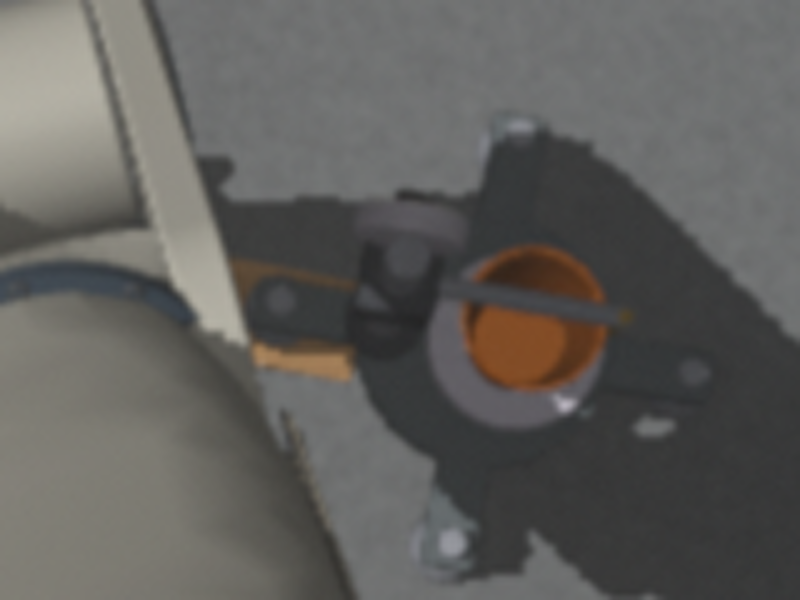

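View pics/cs6.png

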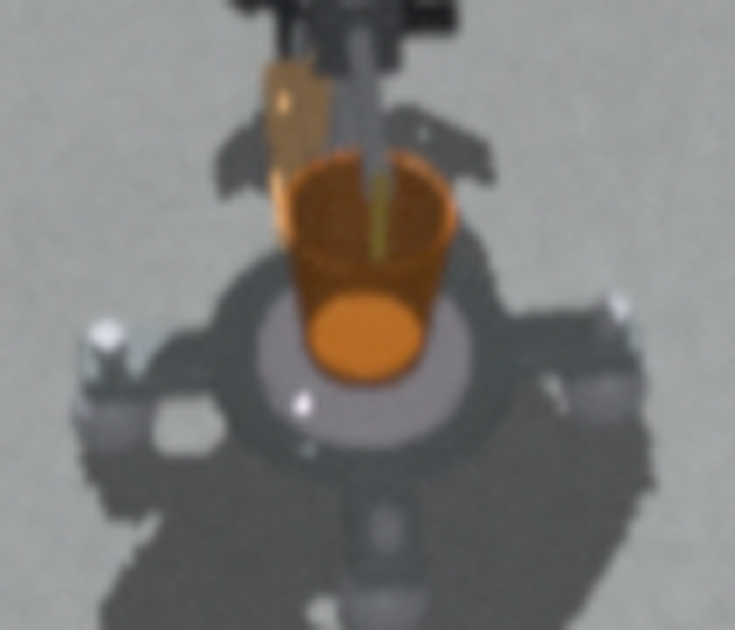

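```bash
python3 -c "
from h import *
def c(u,v,x0,y0,k): return (x0+(u+.5)/k-.5,y0+(v+.5)/k-.5)
F=onz('top',c(281,298,230,130,5),57);print('short',F)
for n,a,b in (('L',(107,337),(453,543)),('R',(618,305),(518,127)),('F',(387,528),(693,371))):
    print(n,tri(c(*a,255,190,7),c(*b,230,130,5)))
D=np.array([.168,.986]);b=np.array([575.9,153.9])-10.8*D;print('back-foot',(b-F[:2])@D)
print(px('side',(523,-146,58)),px('side',(523,-146,57)),c(387,528,255,190,7))
"
```

```text
short [557.41971241  45.46508583  57.        ]
L (array([439.91649148, -36.04092966,  60.87301283]), np.float64(0.019947757059913477))
R (array([640.48976504, -68.68968273,  61.44898291]), np.float64(0.009840290958702692))
F (array([ 522.44484423, -151.88023156,   58.85116246]), np.float64(0.339164321980935))
back-foot 99.21697768599093
[309.51375402 263.39998863] [309.50373789 263.63819856] (309.85714285714283, 265.0)
```

Request:
carry_out --rows "0.15 -0.07 0 0 0;0.15 -0.07 0 0 0"

```text
clock: 11.4
eef_pos: [575.4, 150.4, 28.3]
tcp_rot: [3.141, -0.0, 1.402]
contact_force: [0.7, 4.5, -0.3]
opening: 0.152
```

Request:
carry_out --rows "0.15 -0.06 0 0 0"

```text
clock: 11.52
eef_pos: [575.1, 148.6, 28.3]
tcp_rot: [3.142, -0.0, 1.402]
contact_force: [0.5, 5.6, -0.4]
opening: 0.147
```

Request:
carry_out --rows "0.15 -0.06 0 0 0"

```text
clock: 11.65
eef_pos: [574.9, 147.0, 28.3]
tcp_rot: [3.141, -0.001, 1.402]
contact_force: [1.7, 7.4, -2.0]
opening: 0.154
```

```bash
python3 -c "
from h import *
go(573.6,146,28)
t=r.grab_frame('top');s=r.grab_frame('side')
cv2.imwrite('pics/t7.png',t);cv2.imwrite('pics/s7.png',s)
crop(t,230,130,390,250,5,'pics/ct7.png');crop(s,255,190,360,280,7,'pics/cs7.png')"
```

```text
pos [574.9 147.   28.3] yaw 80.3 F [ 1.7  7.4 -2. ] open 0.154 t 11.65
units x y z [-0.04 -0.04  0.01] tool y [ 0.986 -0.168  0.   ]
```

View pics/ct7.png

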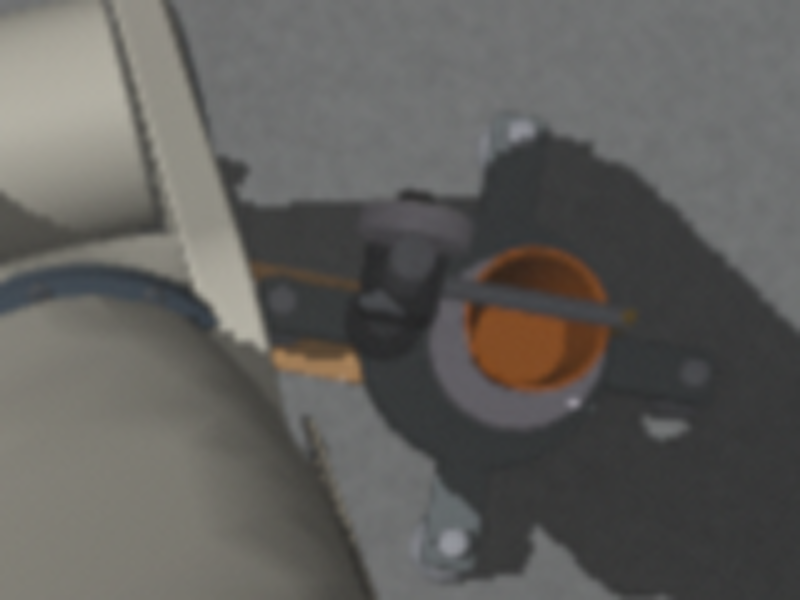

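View pics/cs7.png

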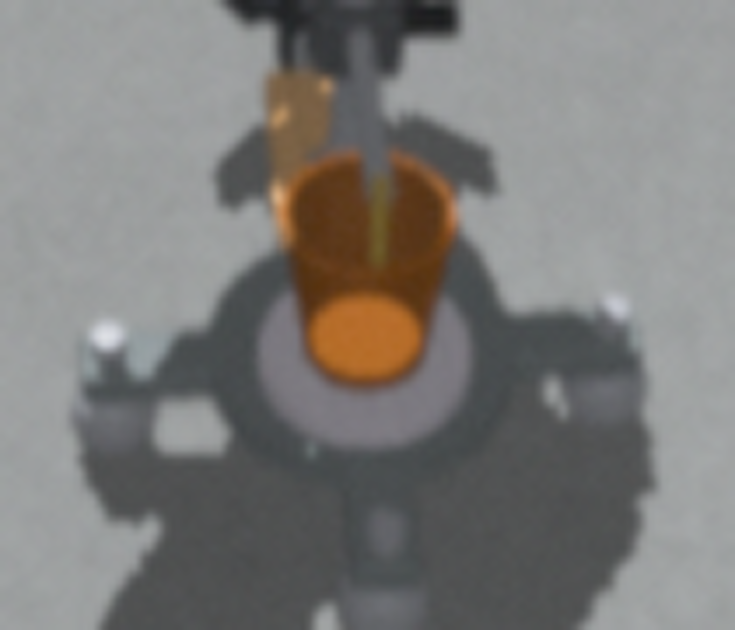

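Request:
carry_out --rows "0.15 -0.05 0 0 0"

```text
clock: 11.88
eef_pos: [574.8, 145.8, 28.3]
tcp_rot: [3.141, -0.001, 1.402]
contact_force: [2.0, 10.2, -2.6]
opening: 0.153
```

Request:
carry_out --rows "0.15 -0.04 0 0 0"

```text
clock: 12.0
eef_pos: [574.8, 144.9, 28.4]
tcp_rot: [3.141, -0.002, 1.402]
contact_force: [1.7, 10.8, -2.5]
opening: 0.151
```

Request:
carry_out --rows "0.15 0 0 0 0"

```text
clock: 12.12
eef_pos: [574.7, 144.8, 28.3]
tcp_rot: [3.141, -0.001, 1.402]
contact_force: [0.8, 8.5, -2.2]
opening: 0.15
```

Request:
carry_out --rows "0.15 0.1 0 0 0;0.15 0.3 0 0 0;0.15 0.6 0 0 0;0.15 0.6 0 0 0;0.15 0.6 0 -0.6 0;0.15 0.8 0 -0.8 0;0.15 0.9 0 -0.9 0;0.15 0.9 0 -0.9 0;0.15 0.9 0 -0.9 0;0.15 0.9 0 -0.9 0;0.15 0.9 0 0 0;0.15 0 0 0 0"

```text
clock: 13.62
eef_pos: [611.8, 368.8, 178.6]
tcp_rot: [3.141, -0.001, 1.405]
contact_force: [0.4, -0.2, -0.2]
opening: 0.153
```

```bash
python3 -c "
from h import *
go(573.6,146,28)
t=r.grab_frame('top');s=r.grab_frame('side')
cv2.imwrite('pics/t8.png',t);cv2.imwrite('pics/s8.png',s)
crop(t,230,130,390,250,5,'pics/ct8.png');crop(s,255,190,360,280,7,'pics/cs8.png')"
```

```text
pos [611.8 368.8 178.6] yaw 80.5 F [ 0.4 -0.2 -0.2] open 0.153 t 13.625
units x y z [-7.54 -0.03  5.01] tool y [ 0.986 -0.165  0.001]
```

View pics/ct8.png

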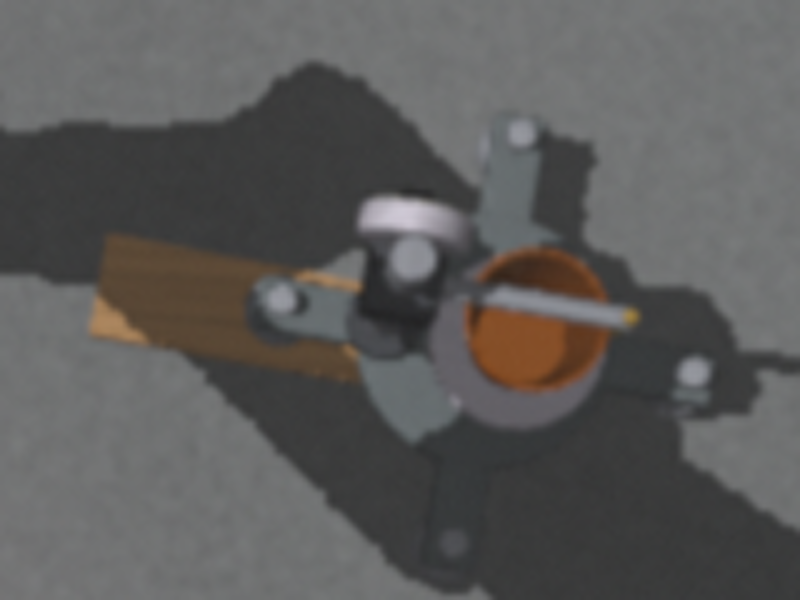

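View pics/cs8.png

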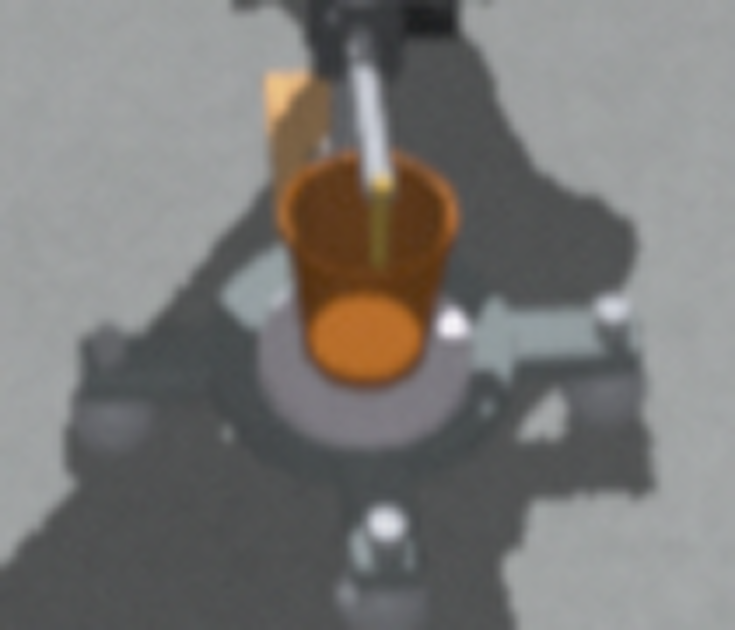

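```bash
python3 -c "
from h import *
def c(u,v,x0,y0,k): return (x0+(u+.5)/k-.5,y0+(v+.5)/k-.5)
P={}
for n,a,b in (('L',(109,345),(453,542)),('R',(613,308),(522,132)),('F',(387,523),(694,371))):
    P[n],e=tri(c(*a,255,190,7),c(*b,230,130,5)); print(n,P[n].round(1),e.round(1))
for z in (55,58,60):
  S=onz('top',c(282,298,230,130,5),z)[:2]
  TL,BL=[onz('top',c(*p,230,130,5),22)[:2] for p in((107,235),(91,333))]
  b=(TL+BL)/2;w=TL-BL;u=np.array([-w[1],w[0]])/np.linalg.norm(w)
  print(z,'S',S.round(1),'back',b.round(1),np.linalg.norm(w).round(1),np.degrees(np.arctan2(*u)).round(1),'along',((b-S)@[.170,.985]).round(1),'lat',((b-S)@[.985,-.17]).round(1))
"
python3 - <<'E'
import sys;sys.path.insert(0,'.')
from h import *
s=cv2.imread('pics/s8.png');crop(s,290,250,330,290,15,'pics/far8.png')
t=cv2.imread('pics/t8.png');crop(t,240,165,310,215,11,'pics/w8.png')
E
```

```text
L [440.5 -36.4  56.4] 0.2
R [637.8 -70.5  62.3] 0.1
F [ 522.2 -151.8   61.8] 0.1
55 S [557.7  44.9] back [569.4 134.6] 49.5 8.7 along 90.3 lat -3.7
58 S [557.3  45. ] back [569.4 134.6] 49.5 8.7 along 90.3 lat -3.3
60 S [557.   45.1] back [569.4 134.6] 49.5 8.7 along 90.3 lat -3.0
```

View pics/far8.png

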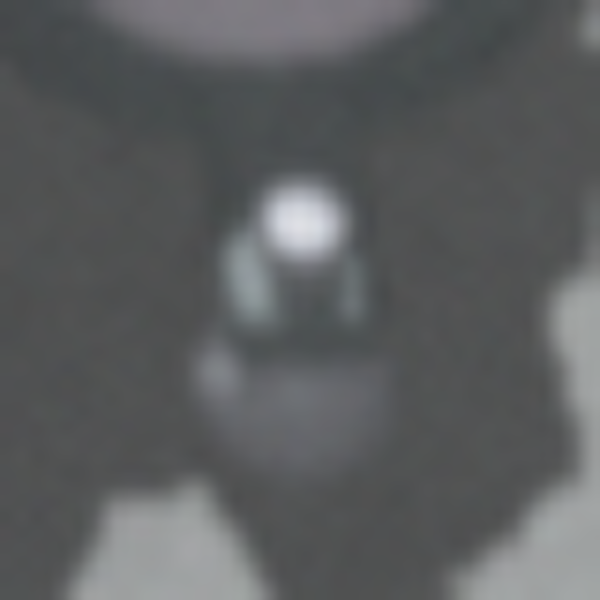

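View pics/w8.png

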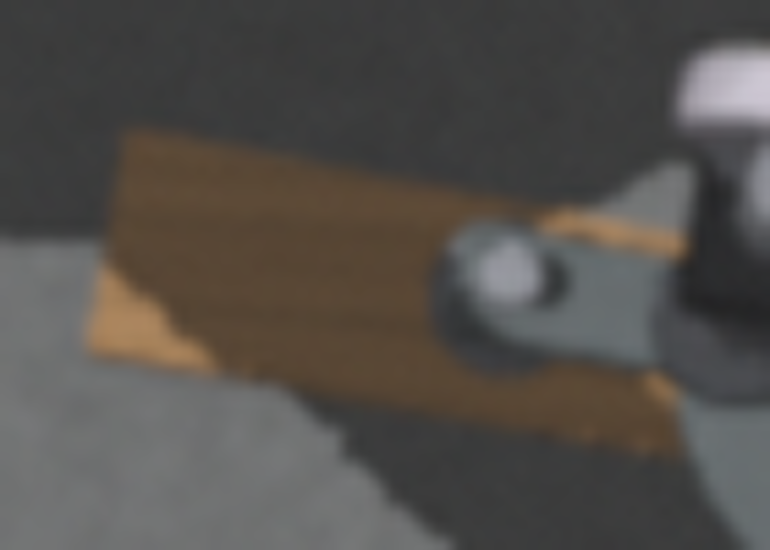

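```bash
python3 -c "
from h import *
# silhouette bottom row of an 18 mm ball whose centre stands at height 18+h
def bot(x,y,h):
    a=np.linspace(0,2*np.pi,60);e=np.linspace(-np.pi/2,np.pi/2,40)
    return max(px('side',(x+18*np.cos(E)*np.cos(A),y+18*np.cos(E)*np.sin(A),18+h+18*np.sin(E)))[1] for A in a for E in e)
for n,p in (('F',(522.2,-151.8)),('L',(440.5,-36.4)),('R',(637.8,-70.5))): print(n,[round(bot(*p,h),2) for h in(0,4,9)])
"
python3 - <<'E'
import sys;sys.path.insert(0,'.')
from h import *
for k in ('ide0','8'):
    s=cv2.imread('pics/s%s.png'%k)
    b=[cv2.resize(cv2.convertScaleAbs(s[y:y+30,x:x+30],alpha=2,beta=-60),None,fx=8,fy=8,interpolation=cv2.INTER_CUBIC) for x,y in((295,260),(257,232),(327,225))]
    cv2.imwrite('pics/dome_%s.png'%k,np.hstack(b))
a=np.vstack([cv2.imread('pics/dome_%s.png'%k) for k in('ide0','8')]);cv2.imwrite('pics/domes.png',a)
E
```

```text
F [np.float64(281.29), np.float64(280.41), np.float64(279.29)]
L [np.float64(254.22), np.float64(253.32), np.float64(252.19)]
R [np.float64(250.37), np.float64(249.47), np.float64(248.33)]
```

View pics/domes.png

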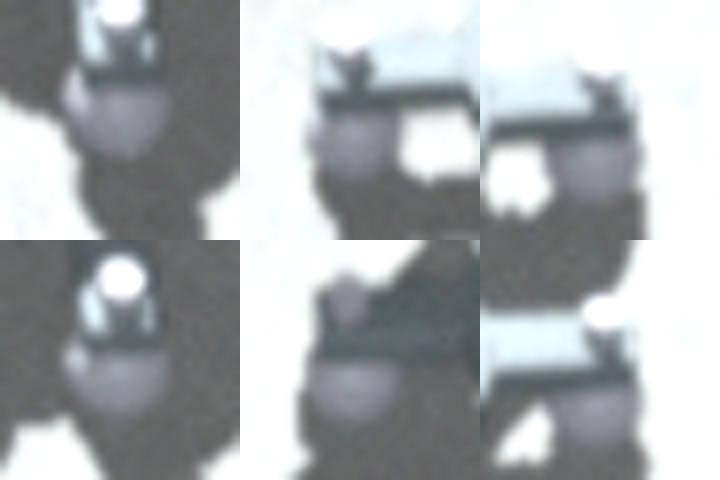

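```bash
python3 -c "
from h import *
t=r.grab_frame('top');s=r.grab_frame('side');cv2.imwrite('pics/t9.png',t)
d=cv2.absdiff(cv2.imread('pics/s8.png'),s).max();print('side diff max',d)
print(r.sense()['contact_force'].round(1),r.sense()['clock'])"
```

```text
side diff max 49
[ 0.1 -0.1 -0.4] 13.825
```

View pics/t9.png

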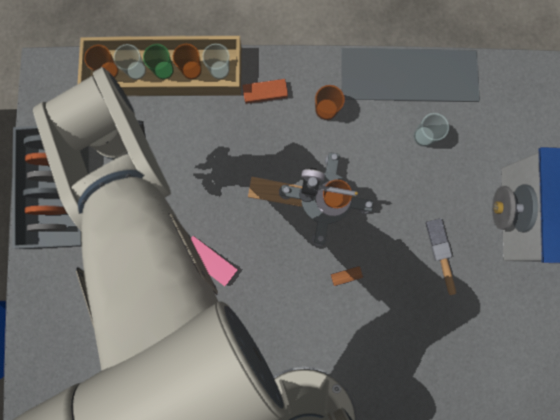

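The top view shows the wedge under the short foot at (285,190). The stone, brush, packer, tumbler and beaker are where they were, and the hand is clear, so I'm handing in.

```bash
python3 -c "
from rig import r
print(r.sign_off())"
```

```text
the job is handed in; nothing more can be done
None
```

The wooden wedge is under the short foot, the gauge looks level, and the hand is clear. I handed in at about 14 s. I first nudged the wedge's thick end sideways to line it up with the bar. Then I pushed its back face with two fingertips and retracted.

**What the last checks showed:**
- **Wedge position:** the back face is about 90 mm from the foot's middle (92 is level, 86 to 95 serves). The wedge sits within about 4 mm of the foot sideways.
- **Level:** in the side view the far foot's dome bottom sits where it should for height 0, to about 1.5 mm.
- **Push force:** it rose to about 11 N at the end, which fits reaching level.
- **Other items:** the stone, brush, packer, tumbler and beaker looked unmoved. The arm hid the pot and spanner in the last top view, so I could not check those.

**What disagreed:** finding the heights of the foot studs from both cameras put the far side about 1 to 2 mm high. One stud was in shadow, so I trusted the dome check instead. The last side pictures were not identical (a pixel difference of up to 49), and I did not look into why.

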